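Unstack the heater insert blocks into their trays

ROBOT

A 6-joint arm with a two-finger parallel gripper is mounted at the origin on a cart in front of the work surface, level with it; the furniture and walls round the work are solid. World frame = base frame: x ahead of the robot, y to its left, z up, the work surface at z = 0. Lengths are in m, angles in rad, forces in N, time in s.
With the tool pointing down it reaches from about 0.425 to 0.95 m from the base axis. Payload 3.5 kg.
Tool frame: the origin (TCP) lies on the centre line of the jaws, within the pads' length; the fingertips stand 19 mm ahead of it and the grasp point (between the pads) is the TCP; z points along the fingers, y is the line along which they close (so a half turn about z gives the same grasp; the last joint's range is limited). The gripper opens to 85 mm and grips with 20 to 120 N. Pads are 22 mm wide; open, the fingers measure 114 mm over their backs; the gripper's body (76 mm by 85 mm) begins 54 mm behind the grasp point. The pads swing forward as they close: fully open they stand 13 mm farther back than shut.
Start: joints at [1.028, 0.286, 1.577, -0, 1.279, -0.15], TCP at [0.258, 0.624, 0.25] pointing down, gripper open.
Joint ranges: [-2.77, 2.77], [-0.9, 2.22], [0.21, 2.48], [-1.53, 4.67], [0.24, 2.81], [-2.84, 2.84]. Speed limits (rad/s): [2.79, 2.79, 3.14, 3.14, 3.14, 3.14].

INTERFACE

Orientations are given as a rotation vector (axis times angle).
In Python, from rig import status, optics, job_done gives the robot as it stands.
- The arm moves only by the tool move_arm, never from a script. Its argument "deltas" is a list of rows, each a list of 7 numbers: the shift along the world's x, y, z as a fraction of full scale, then the turn, a rotation vector about the world's x, y, z as a fraction of full scale, then the finger opening in mm, from 0 to 85.4. In form: [[tx, ty, tz, rx, ry, rz, gripper], ...]. A call has 1 to 20 rows; each row is the pose to reach, as a shift and turn from the pose commanded when the call began; what a row does not reach only later rows make up. Full scale, the value 1, is 100 mm for a shift and 30 degrees for a turn. A row lasts 1/12 s, in which the tool goes at most 41.7 mm and 7.16 degrees, less where a joint would pass 70% of its speed; a pose out of reach is approached as far as the arm can. A call with a number of a shift or a turn outside -1 to 1 is refused whole. A call with a gripper value outside its range is refused whole. The fingers move at their own pace and stop on an object; "squeeze" is the grip in N (left out, the last holds). Time passes only in rows, so rows that repeat a pose let the fingers close. It gives the time, the measured TCP pose, the force, the opening and the grip force at its end, in the units of the state.
- status.sense(): the state, without advancing time (a new reading comes with each control period).
- optics.snapshot(name): name is "scene" or "side" or "wrist"; returns (picture, depth): 400x640x3 uint8, red, green, blue; 400x640 float32, m along the optical axis (not along the pixel's ray), 0 where there is no reading.
- optics.camera_info(name): a dict with "intrinsics" (3x3 intrinsics, pixels), "k1" (the pictures are not rectified: a ray, as slopes to the right and down, at radius r is drawn at 1 + k1 r^2 times it, then the intrinsics apply), "rvec" (rotation vector, rad) and "tvec" (3), from world to camera coordinates, as OpenCV has them. Camera axes: x right, y down, z forward; pixel columns grow to the right and rows downward; lengths in m; the calibration is good to about 2 mm. A picture is of the moment at which its call begins: read the wrist's pose just before it. camera_info takes no time and is no camera call; for the wrist camera it gives the pose at the moment of the call.
- job_done(): hands the job in; it is judged then, once.
The state is a dict: "time": time; "joint_positions": joint angles; "dq": joint speeds; "tau": joint torques, N m; "position": TCP position; "tcp_rot": TCP orientation; "ft_force": force on the tool from outside, world axes, zero at the start; "moment": the same for the moment, N m; "gripper_width": opening from 0.0 (shut) to 1.0 (fully open); "grasp_force": force on a finger pad.
Only numpy, scipy, OpenCV 4.12 (cv2) and the standard library are available. Lean on these libraries where they do the work, as an engineer would, in place of code of your own. Each camera call takes 0.05 s, during which the arm holds its last target. There are 200 camera calls.

TASK

The four aluminium insert blocks of the dry-bath heater are stacked on the bench. Take the stack apart and set each block, upright with its bores upwards and lying flat on the floor, in the tray made for it: the round one in the round tray, each rectangular one in the rectangular tray of its own size. Never tip a block over, and do not push the timer or the small bottle about.

Things in the scene. Friction and masses are not known exactly. Their poses are not given: they have to be found in the camera images.
- block_large: Loose bare-aluminium insert block, the bottom of the stack at the start: rectangular, 100 (its x) x 66 (its y) x 26 (z) mm, about 0.36 kg, with a 4 x 3 grid of round bores in its top. Origin at the centre of its underside, z up.
- block_medium: Loose bare-aluminium insert block, second from the bottom: 76 (x) x 54 (y) x 26 (z) mm, about 0.22 kg, 3 x 2 bores in its top. Origin at the centre of its underside, z up.
- block_small: Loose bare-aluminium insert block, third from the bottom: 54 (x) x 42 (y) x 26 (z) mm, about 0.12 kg, 2 x 2 bores in its top. Origin at the centre of its underside, z up.
- block_round: Loose bare-aluminium insert block, top of the stack: an upright round disc, 32 mm diameter, 26 mm high, about 0.05 kg, one bore in its top. Origin at the centre of its underside, z up.
- tray_large: Grey open tray screwed to the bench for the large block: inside 116 (its x) x 82 (its y) mm, 8 mm wider than the block on each side; walls 4 mm thick, rim 9 mm above the bench, floor 3 mm above the bench. Origin at its centre at bench height, z up.
- tray_medium: Grey open tray screwed to the bench for the medium block: inside 92 (x) x 70 (y) mm; walls 4 mm, rim 9 mm and floor 3 mm above the bench. Origin at its centre at bench height, z up.
- tray_small: Grey open tray screwed to the bench for the small block: inside 70 (x) x 58 (y) mm; walls 4 mm, rim 9 mm and floor 3 mm above the bench. Origin at its centre at bench height, z up.
- tray_round: Grey round open tray screwed to the bench for the round block: inside diameter 48 mm; wall 4 mm, rim 9 mm and floor 3 mm above the bench. Origin at its centre at bench height, z up. (The trays stand apart on both sides of a gap in the bench; the fixed yellow bin, blue tip box and centrifuge behind them reach up to 0.22 m, so carry higher than that.)
- timer: Bystander: loose white bench timer lying on its back, 66 x 62 x 18 mm. Origin at the centre of its underside.
- bottle_small: Bystander: loose small white reagent bottle with a red cap, standing, 38 mm diameter, 78 mm high. Origin at the centre of its underside.

How it is judged:
By the outcome, as a careful person would: the job done as asked, in the order asked, and still so for the second after the job is handed in, with the robot touching nothing.
It also fails if it takes over 125 s, if anything falls off the work surface, if the arm or the gripper's body presses on something with over 40 N, if the wrist force passes 120 N, or if a joint passes its speed limit or range.

## Working session

There is one attempt and no reset: what is moved stays moved. The work goes in short steps, Python scripts to look and compute and a tool call to move; the robot and the scene stay as the last step left them, time stands still between calls to the robot, and variables do not carry over. Pictures are saved under pics/ and viewed, at most 14 in all, crops included, and the job is handed in when it is done.

Besides the shell and the picture viewer there is one more tool, called by a JSON object that holds its "api" and its "payload", one argument or row to a line. move_arm: Moves the arm, as the interface text tells. Shift numbers are shares of 100 mm and turn numbers shares of 30 degrees, none past 1 either way. Its arguments: {"type":"object","properties":{"deltas":{"type":"array","items":{"type":"array","items":{"type":"number"}}},"squeeze":{"type":"number"}},"required":["deltas"]}

```bash
ls; mkdir -p pics
cat > h.py <<'E'
import numpy as np, cv2
from rig import status, optics
def snap(n):
    i=optics.camera_info(n); p,d=optics.snapshot(n); return i,p,d
def xyz(i,d):
    K=np.array(i["intrinsics"]);h,w=d.shape
    u,v=np.meshgrid(np.arange(w),np.arange(h))
    pts=np.stack([u,v],-1).reshape(-1,1,2).astype(np.float64)
    n=cv2.undistortPoints(pts,K,np.array([i["k1"],0,0,0.])).reshape(h,w,2)
    c=np.dstack([n*d[...,None],d])
    R=cv2.Rodrigues(np.array(i["rvec"]))[0]
    return (c-np.array(i["tvec"]).ravel())@R
def save(n,p): cv2.imwrite("pics/"+n+".png",cv2.cvtColor(p,cv2.COLOR_RGB2BGR))
E
python3 - <<'E'
from h import *
for n in("scene","side","wrist"):
    i,p,d=snap(n);save(n+"0",p);np.savez(n+"0.npz",p=p,d=d,X=xyz(i,d))
    R=cv2.Rodrigues(np.array(i["rvec"]))[0];print(n,-R.T@np.array(i["tvec"]).ravel(),R[2],i["k1"])
print(status.sense())
E
```

```text
pics
scene [0.11975323 0.89373098 1.22376797] [ 0.29273501 -0.55901854 -0.77576059] -0.08451732551710604
side [ 0.7423712  -0.56338715  0.87393157] [-0.16658715  0.59516467 -0.7861474 ] -0.028754033958119537
wrist [0.18937903 0.65195315 0.37281878] [ 0.27253904 -0.11546185 -0.95519162] -0.010435861488052329
{'time': 0.15, 'joint_positions': array([ 1.02801029e+00,  2.87020381e-01,  1.57782334e+00, -2.82673813e-05,
        1.27862531e+00, -1.50010302e-01]), 'dq': array([-0.0009027 , -0.00152498, -0.00504259,  0.00026247, -0.00074781,
       -0.00036472]), 'tau': array([ 1.94338927e-04, -4.06602645e+01, -2.93140340e+01, -1.88941208e-04,
        3.94047194e-03,  5.67747065e-06]), 'position': array([0.25809577, 0.62319359, 0.24923551]), 'tcp_rot': array([-6.12880252e-01, -3.08060579e+00,  2.78621326e-03]), 'ft_force': array([-0.23710122, -0.84891216,  0.17711734]), 'moment': array([-0.01636094,  0.01147386,  0.01947425]), 'grasp_force': 0.0, 'gripper_width': 1.00113887759124}
```

View pics/scene0.png

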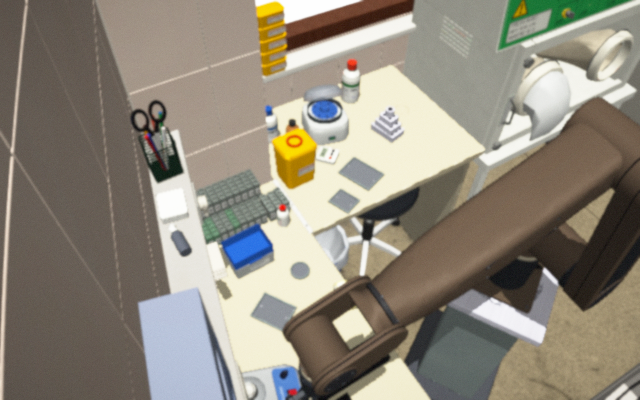

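View pics/side0.png

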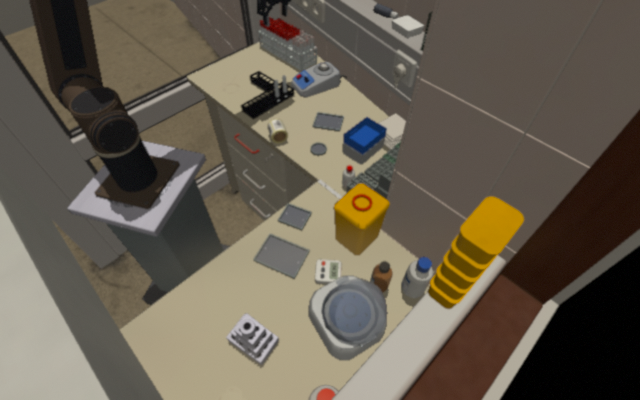

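The scene view shows the stack at (388,122), the large tray at (362,173), the small tray at (345,200), the round tray at (300,270) and the medium tray at (273,310). In the side view the stack is at (253,340) and the trays are at (282,255), (295,217), (318,149) and (328,122).

```bash
python3 - <<'E'
from h import *
def rect(pts,l):
    r=cv2.minAreaRect(pts.astype(np.float32)); print("   ",l,np.round(r[0],4),np.round(r[1],4),round(r[2],1))
seeds={"side":dict(L=(282,255),S=(295,217),R=(318,149),M=(328,122)),"scene":dict(L=(362,173),S=(345,200),R=(300,270),M=(273,310))}
for n in seeds:
    z=np.load(n+"0.npz");p,d,X=z["p"],z["d"],z["X"]
    hsv=cv2.cvtColor(p,cv2.COLOR_RGB2HSV)
    for k,(u,v) in seeds[n].items():
        m=((hsv[...,1]<60)&(hsv[...,2]<165)&(abs(X[...,2])<.025)).astype(np.uint8)
        nl,lab,st,c=cv2.connectedComponentsWithStats(m,connectivity=4)
        q=lab==lab[v,u]
        P=X[q];print(n,k,p[v,u],q.sum(),lab[v,u],P.mean(0).round(4),np.median(P[:,2]).round(4),(P[:,:2].min(0)+P[:,:2].max(0))/2); rect(P[:,:2],k)
    u,v=(253,340) if n=="side" else (388,122)
    w=X[v-40:v+40,u-45:u+45]
    for h in(.104,.078,.052,.026):
        P=w[abs(w[...,2]-h)<.006]; 
        if len(P)>4:print(" h",h,len(P),P.mean(0).round(4)); rect(P[:,:2],h)
E
python3 - <<'E'
import cv2,numpy as np
a=np.load("side0.npz")["p"][...,::-1];b=np.load("scene0.npz")["p"][...,::-1]
o=np.hstack([cv2.resize(a[290:390,190:320],(780,600))[:, :390*2:2][::2],cv2.resize(b[85:160,350:430],(400,300))])
cv2.imwrite("pics/c0.png",o)
E
```

```text
side L [112 110 107] 1647 275 [ 0.5241 -0.135   0.0042] 0.0038 [ 0.52251116 -0.13218106]
    L [ 0.5216 -0.1319] [0.1041 0.1346] 80.7
side S [100 101 103] 673 259 [ 0.5184 -0.0043  0.0039] 0.0035 [0.51661236 0.00336627]
    S [0.5152 0.0039] [0.0911 0.0952] 81.4
side R [96 96 99] 226 152 [0.5115 0.2789 0.0042] 0.0039 [0.51009345 0.28348863]
    R [0.511 0.285] [0.0576 0.0753] 16.4
side M [95 95 98] 537 105 [0.5082 0.4227 0.004 ] 0.0035 [0.50695103 0.42615694]
    M [0.5073 0.4275] [0.1093 0.1016] 3.9
 h 0.104 193 [ 0.5353 -0.362   0.1048]
    0.104 [ 0.5348 -0.3612] [0.0311 0.0306] 57.1
 h 0.078 294 [ 0.5392 -0.3616  0.0787]
    0.078 [ 0.5343 -0.3584] [0.0429 0.0548] 71.2
 h 0.052 293 [ 0.5437 -0.3684  0.0525]
    0.052 [ 0.5342 -0.3581] [0.0548 0.077 ] 69.4
 h 0.026 415 [ 0.5441 -0.3773  0.0266]
    0.026 [ 0.5337 -0.3614] [0.0664 0.1009] 72.5
scene L [147 150 154] 691 69 [ 0.5236 -0.1329  0.0045] 0.0045 [ 0.52218285 -0.13035825]
    L [ 0.5235 -0.1309] [0.0942 0.1229] 80.9
scene S [144 149 154] 331 90 [ 0.519  -0.0041  0.0044] 0.0044 [ 0.51953443 -0.00325277]
    S [ 0.5189 -0.002 ] [0.0645 0.0765] 81.1
scene R [147 148 155] 211 151 [0.5113 0.2791 0.0044] 0.0041 [0.51087532 0.27974674]
    R [0.5107 0.28  ] [0.0455 0.0526] 44.6
scene M [143 145 154] 849 172 [0.5086 0.4214 0.0033] 0.0033 [0.50649897 0.42277948]
    M [0.506  0.4226] [0.099  0.0752] 1.5
 h 0.104 64 [ 0.5551 -0.3654  0.1034]
    0.104 [ 0.6173 -0.3935] [0.0342 0.215 ] 66.9
 h 0.078 205 [ 0.6032 -0.3465  0.0773]
    0.078 [ 0.6206 -0.3787] [0.1894 0.2148] 30.7
 h 0.052 184 [ 0.5781 -0.3615  0.0518]
    0.052 [ 0.5558 -0.4292] [0.3853 0.235 ] 39.0
 h 0.026 224 [ 0.5569 -0.3936  0.0257]
    0.026 [ 0.5532 -0.4314] [0.4104 0.2599] 45.3
```

View pics/c0.png

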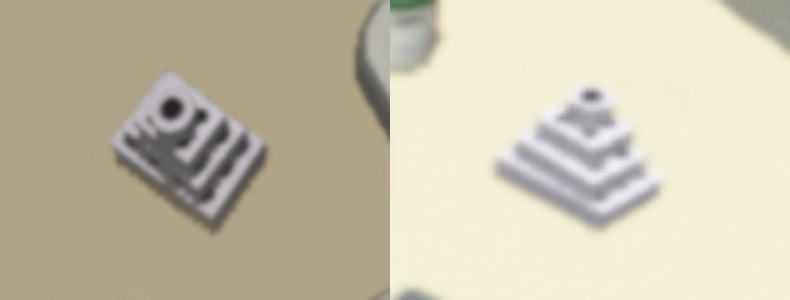

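The crops show the stack upright and nested as described, round block on top. The side view measures it at the sizes given (31, 43x55, 55x77, 66x101 mm). Next I'll check how close the bystanders and furniture are.

Run:
```python
from h import *
z=np.load("side0.npz");X=z["X"]
for n,(u,v,r) in dict(timer=(328,271,8),bottle=(349,172,5),bin=(360,215,30),tipbox=(365,138,18),cup=(277,130,8)).items():
    w=X[v-r:v+r,u-r:u+r].reshape(-1,3);w=w[w[:,2]>.012];print(n,w.min(0).round(3),w.max(0).round(3),np.median(w,0).round(3))
```

```text
timer [ 0.631 -0.563  0.013] [ 0.742 -0.124  0.874] [ 0.656 -0.151  0.018]
bottle [ 0.624 -0.563  0.051] [0.742 0.171 0.874] [0.641 0.15  0.063]
bin [ 0.629 -0.563  0.012] [0.79  0.141 0.874] [ 0.71 -0.04  0.15]
tipbox [ 0.601 -0.563  0.012] [0.742 0.417 0.874] [0.659 0.295 0.085]
cup [ 0.33  -0.563  0.012] [0.742 0.334 0.874] [0.364 0.287 0.051]
```

{"api": "move_arm", "payload": {
  "deltas": [
    [0.2,-0.33,0.2,0,0,0,85],
    [0.4,-0.67,0.4,0,0,0,85],
    [0.5,-1,0.6,0,0,0,85],
    [0.5,-1,0.6,0,0,0,85]
  ]
}}

```text
time: 0.48
position: [0.3112, 0.521, 0.3151]
tcp_rot: [0.618, 3.076, 0.006]
ft_force: [0.5, 1.0, 1.2]
gripper_width: 0.998
grasp_force: 0.0
```

{"api": "move_arm", "payload": {
  "deltas": [
    [0.33,-0.33,0,0,0,0,85],
    [0.67,-0.67,0,0,0,0,85],
    [1,-1,0,0,0,0,85],
    [1,-1,0,0,0,0,85]
  ]
}}

```text
time: 0.82
position: [0.4108, 0.4206, 0.3097]
tcp_rot: [0.617, 3.079, -0.002]
ft_force: [-1.2, -0.0, 0.4]
gripper_width: 0.992
grasp_force: 0.0
```

{"api": "move_arm", "payload": {
  "deltas": [
    [0.33,-0.33,0,0,0,0,85],
    [0.67,-0.67,0,0,0,0,85],
    [1,-1,0,0,0,0,85],
    [1,-1,0,0,0,0,85]
  ]
}}

```text
time: 1.15
position: [0.5111, 0.3202, 0.3096]
tcp_rot: [0.618, 3.079, -0.002]
ft_force: [0.6, 1.3, -0.2]
gripper_width: 0.996
grasp_force: 0.0
```

{"api": "move_arm", "payload": {
  "deltas": [
    [0.1,-0.33,0,0,0,0,85],
    [0.2,-0.67,0,0,0,0,85],
    [0.27,-1,0,0,0,0,85]
  ]
}}

```text
time: 1.4
position: [0.5357, 0.2223, 0.3094]
tcp_rot: [-0.612, -3.08, 0.001]
ft_force: [0.3, -0.6, -0.4]
gripper_width: 0.996
grasp_force: 0.0
```

{"api": "move_arm", "payload": {
  "deltas": [
    [0,-0.33,0,0,0,0,85],
    [0,-0.67,0,0,0,0,85],
    [0,-1,0,0,0,0,85]
  ]
}}

```text
time: 1.65
position: [0.535, 0.1222, 0.3096]
tcp_rot: [-0.613, -3.08, 0.0]
ft_force: [0.8, -0.1, -0.7]
gripper_width: 0.995
grasp_force: 0.0
```

{"api": "move_arm", "payload": {
  "deltas": [
    [0,-0.33,0,0,0,0,85],
    [0,-0.67,0,0,0,0,85],
    [0,-1,0,0,0,0,85]
  ]
}}

```text
time: 1.9
position: [0.5349, 0.0223, 0.3098]
tcp_rot: [-0.612, -3.081, -0.0]
ft_force: [0.1, 0.4, 0.8]
gripper_width: 0.999
grasp_force: 0.0
```

{"api": "move_arm", "payload": {
  "deltas": [
    [0,-0.33,0,0,0,0,85],
    [0,-0.67,0,0,0,0,85],
    [0,-1,0,0,0,0.12,85],
    [0,-1,0,0,0,0.12,85],
    [0,-1,0,0,0,0.12,85]
  ]
}}

```text
time: 2.32
position: [0.5352, -0.0776, 0.3097]
tcp_rot: [-0.521, -3.097, -0.001]
ft_force: [-0.2, 0.1, 0.5]
gripper_width: 0.992
grasp_force: 0.0
```

{"api": "move_arm", "payload": {
  "deltas": [
    [0,-0.33,0,0,0,0,85],
    [0,-0.67,0,0,0,0,85],
    [0,-1,0,0,0,0,85]
  ]
}}

```text
time: 2.57
position: [0.5356, -0.1756, 0.3101]
tcp_rot: [-0.512, -3.1, -0.001]
ft_force: [-0.2, 0.3, 0.2]
gripper_width: 0.996
grasp_force: 0.0
```

{"api": "move_arm", "payload": {
  "deltas": [
    [0,-0.33,0,0,0,0,85],
    [0,-0.67,0,0,0,0,85],
    [0,-1,0,0,0,0,85],
    [0,-1,0,0,0,0,85],
    [0,-1,0,0,0,0,85]
  ]
}}

```text
time: 2.98
position: [0.5356, -0.2763, 0.3095]
tcp_rot: [-0.518, -3.097, -0.002]
ft_force: [-0.4, 0.9, 1.2]
gripper_width: 0.994
grasp_force: 0.0
```

```bash
cat > lookst.py <<'E'
from h import *
import sys
def rect(pts): 
    r=cv2.minAreaRect(pts.astype(np.float32)); return np.round(r[0],4),np.round(r[1],4),round(r[2],1)
s=status.sense();print(s["position"],s["tcp_rot"])
i,p,d=snap("wrist");save(sys.argv[1],p);X=xyz(i,d)
for h in(.104,.078,.052,.026):
    m=(abs(X[...,2]-h)<.004)&(abs(X[...,0]-.535)<.08)&(abs(X[...,1]+.361)<.08)
    if m.sum()>50:
        n,l,st,c=cv2.connectedComponentsWithStats(m.astype(np.uint8));k=1+st[1:,4].argmax()
        print(h,m.sum(),np.median(X[m][:,2]).round(4),rect(X[m][:,:2]),rect(X[l==k][:,:2]))
E
python3 lookst.py wr1
```

```text
[ 0.53555458 -0.27627848  0.30952311] [-5.17980487e-01 -3.09746240e+00 -2.27414133e-03]
0.104 695 0.1042 (array([ 0.535 , -0.3608]), array([0.0308, 0.0311]), 59.0) (array([ 0.535 , -0.3608]), array([0.0308, 0.0311]), 59.0)
0.078 944 0.0782 (array([ 0.5341, -0.3582]), array([0.042 , 0.0535]), 71.4) (array([ 0.5341, -0.3583]), array([0.0419, 0.0534]), 71.0)
0.052 886 0.0521 (array([ 0.534 , -0.3576]), array([0.0541, 0.076 ]), 70.2) (array([ 0.534 , -0.3576]), array([0.0541, 0.076 ]), 70.2)
0.026 930 0.0261 (array([ 0.5338, -0.3607]), array([0.0664, 0.1002]), 73.0) (array([ 0.5338, -0.3607]), array([0.0664, 0.1002]), 73.0)
```

View pics/wr1.png

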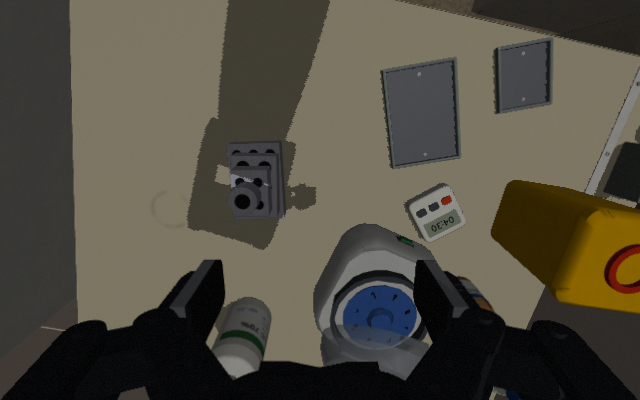

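The wrist view agrees with the side view: round (0.535,-0.361), small (0.534,-0.358), medium (0.534,-0.358), large (0.534,-0.361), with the short axis at 70-73°. In the picture the round block is at (242,200), the large tray at (422,110) and the timer at (437,213).

{"api": "move_arm", "payload": {
  "deltas": [
    [0,-0.3,-0.2,0,0,0,70],
    [0,-0.6,-0.4,0,0,0,60],
    [0,-0.85,-0.6,0,0,0,60],
    [0,-0.85,-0.9,0,0,0,60],
    [0,-0.85,-1,0,0,0,60],
    [0,-0.85,-1,0,0,0,60]
  ]
}}

```text
time: 3.53
position: [0.5343, -0.358, 0.2059]
tcp_rot: [-0.512, -3.092, -0.008]
ft_force: [0.8, -0.0, -0.2]
gripper_width: 0.701
grasp_force: 0.0
```

{"api": "move_arm", "payload": {
  "deltas": [
    [0,0,-0.3,0,0,0,60],
    [0,0,-0.6,0,0,0,60],
    [0,0,-0.85,0,0,0,60],
    [0,0,-1,0,0,0,60],
    [0,0,-1,0,0,0,60],
    [0,0,-1,0,0,0,60]
  ]
}}

```text
time: 4.03
position: [0.5363, -0.3602, 0.1115]
tcp_rot: [0.513, 3.099, -0.0]
ft_force: [-0.4, -0.3, -0.6]
gripper_width: 0.702
grasp_force: 0.0
```

{"api": "move_arm", "payload": {
  "deltas": [
    [0,0,-0.05,0,0,0,60],
    [0,0,-0.05,0,0,0,45],
    [0,0,-0.05,0,0,0,38],
    [0,0,-0.05,0,0,0,34],
    [0,0,-0.05,0,0,0,25],
    [0,0,-0.05,0,0,0,25],
    [0,0,-0.05,0,0,0,25],
    [0,0,-0.05,0,0,0,25],
    [0,0,-0.05,0,0,0,25],
    [0,0,-0.05,0,0,0,25]
  ],
  "squeeze": 35
}}

```text
time: 4.87
position: [0.536, -0.362, 0.1068]
tcp_rot: [0.516, 3.097, -0.002]
ft_force: [-0.3, 0.8, 5.7]
gripper_width: 0.359
grasp_force: 34.9
```

Run:
```python
from h import *
a=[]
for n in("wrist","side"):
    i,p,d=snap(n);a.append(p if n=="wrist" else cv2.resize(p[280:390,180:356],(640,400)))
save("g1",cv2.resize(np.hstack(a),(800,250)))
```

```text
(no output)
```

View pics/g1.png

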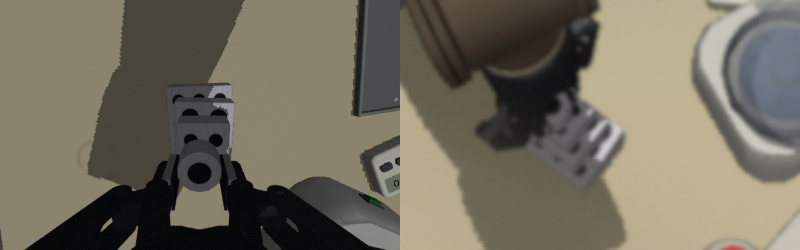

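Round block is gripped (opening 31 mm, 35 N), at picture position (200,172). Lift and carry it.

{"api": "move_arm", "payload": {
  "deltas": [
    [0,0,0.1,0,0,0,25],
    [0,0,0.3,0,0,0,25],
    [0,0,0.6,0,0,0,25],
    [0,0,0.9,0,0,0,25],
    [0,0,1,0,0,0,25]
  ]
}}

```text
time: 5.38
position: [0.5367, -0.3628, 0.2106]
tcp_rot: [0.515, 3.093, -0.006]
ft_force: [1.0, -1.0, 0.6]
gripper_width: 0.357
grasp_force: 34.7
```

{"api": "move_arm", "payload": {
  "deltas": [
    [0,0,0.3,0,0,0,25],
    [0,0.1,0.6,0,0,0,25],
    [0,0.3,0.9,0,0,0,25],
    [0,0.6,1,0,0,0,25],
    [0,1,1,0,0,0,25]
  ]
}}

```text
time: 5.8
position: [0.5361, -0.263, 0.3091]
tcp_rot: [0.52, 3.092, -0.006]
ft_force: [0.5, 0.6, -0.3]
gripper_width: 0.36
grasp_force: 34.7
```

{"api": "move_arm", "payload": {
  "deltas": [
    [0,0.33,0,0,0,0,25],
    [0,0.67,0,0,0,0,25],
    [0,1,0,0,0,0,25]
  ]
}}

```text
time: 6.05
position: [0.5346, -0.1596, 0.3042]
tcp_rot: [-0.516, -3.097, -0.001]
ft_force: [0.5, -0.1, -0.3]
gripper_width: 0.356
grasp_force: 34.7
```

{"api": "move_arm", "payload": {
  "deltas": [
    [0,0.33,0,0,0,0,25],
    [0,0.67,0,0,0,0,25],
    [0,1,0,0,0,0,25]
  ]
}}

```text
time: 6.3
position: [0.5345, -0.0597, 0.3041]
tcp_rot: [-0.516, -3.097, -0.0]
ft_force: [0.1, 0.4, -0.4]
gripper_width: 0.356
grasp_force: 34.7
```

{"api": "move_arm", "payload": {
  "deltas": [
    [-0.05,0.33,0,0,0,0,25],
    [-0.1,0.67,0,0,0,0,25],
    [-0.14,1,0,0,0,0,25]
  ]
}}

```text
time: 6.55
position: [0.5203, 0.0402, 0.3041]
tcp_rot: [-0.516, -3.097, 0.0]
ft_force: [0.7, 0.1, -0.4]
gripper_width: 0.354
grasp_force: 34.7
```

{"api": "move_arm", "payload": {
  "deltas": [
    [0,0.33,0,0,0,0,25],
    [0,0.67,0,0,0,0,25],
    [0,1,0,0,0,0,25]
  ]
}}

```text
time: 6.8
position: [0.5205, 0.1402, 0.3042]
tcp_rot: [-0.516, -3.097, 0.001]
ft_force: [0.6, -0.2, -0.8]
gripper_width: 0.357
grasp_force: 34.7
```

{"api": "move_arm", "payload": {
  "deltas": [
    [-0.05,0.3,0,0,0,0,25],
    [-0.1,0.6,0,0,0,0,25],
    [-0.1,0.8,0,0,0,0,25],
    [-0.1,0.9,0,0,0,0,25],
    [-0.1,0.9,0,0,0,0,25],
    [-0.1,0.9,0,0,0,0,25]
  ]
}}

```text
time: 7.3
position: [0.5112, 0.2282, 0.3045]
tcp_rot: [-0.515, -3.098, 0.002]
ft_force: [0.8, 0.3, -0.5]
gripper_width: 0.357
grasp_force: 34.8
```

Run:
```python
from h import *
s=status.sense();print(s["position"],s["gripper_width"],s["grasp_force"])
i,p,d=snap("wrist");save("t1",p);X=xyz(i,d)
hsv=cv2.cvtColor(p,cv2.COLOR_RGB2HSV)
m=((X[...,2]<.007)&(X[...,2]>.0015)&(abs(X[...,0]-.51)<.05)&(abs(X[...,1]-.28)<.05)&(hsv[...,1]<60))
P=X[m];print(m.sum(),P.mean(0),cv2.minEnclosingCircle(P[:,:2].astype(np.float32)))
```

```text
[0.51117926 0.22824787 0.30453517] 0.3566770489426317 34.753788113594055
1530 [0.51060335 0.27891341 0.00299074] ((0.5081567764282227, 0.279436320066452), 0.06792568415403366)
```

View pics/t1.png

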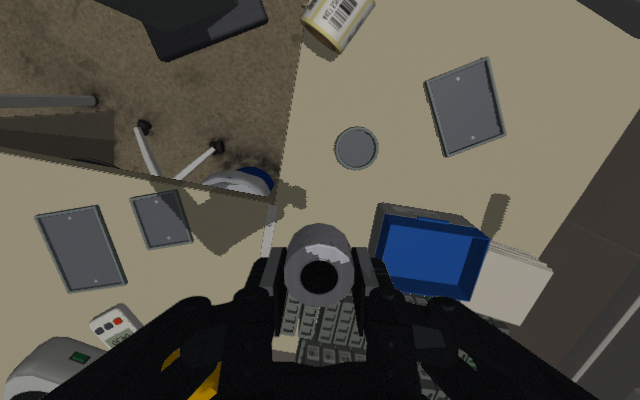

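The wrist view shows the round block held upright (318,265), with the trays round (356,148), medium (465,107), small (161,220) and large (82,248). I'll refine the tray poses from this view.

Run:
```python
from h import *
i,p,d=snap("wrist");X=xyz(i,d);hsv=cv2.cvtColor(p,cv2.COLOR_RGB2HSV)
m0=((hsv[...,1]<60)&(X[...,2]<.013)&(X[...,2]>-.004))
for k,(u,v) in dict(R=(356,148),M=(465,107),S=(161,220),L=(82,248)).items():
    b=p[v-4:v+4,u-4:u+4].reshape(-1,3).mean(0)
    m=(m0&(abs(p.astype(float)-b).max(-1)<40)).astype(np.uint8)
    n,l,st,c=cv2.connectedComponentsWithStats(m,connectivity=4);P=X[l==l[v,u]]
    r=cv2.minAreaRect(P[:,:2].astype(np.float32))
    print(k,len(P),P.mean(0).round(4),[np.round(x,4) for x in r],hsv[v,u])
```

```text
R 1525 [0.5119 0.2776 0.0047] [array([0.5125, 0.277 ]), array([0.0572, 0.057 ]), np.float64(63.9466)] [110  17  90]
M 5056 [0.5072 0.4223 0.0039] [array([0.5099, 0.4238]), array([0.1032, 0.0823]), np.float64(2.7016)] [114  14  91]
S 7313 [0.5364 0.0573 0.0017] [array([0.5362, 0.0751]), array([0.2415, 0.1296]), np.float64(82.9389)] [113  24  84]
L 5297 [ 0.5229 -0.1342  0.0043] [array([ 0.5261, -0.1381]), array([0.1006, 0.1284]), np.float64(80.725)] [108  16  82]
```

{"api": "move_arm", "payload": {
  "deltas": [
    [0,0.2,-0.2,0,0,0,25],
    [0,0.4,-0.5,0,0,0,25],
    [0,0.51,-0.8,0,0,0,25],
    [0,0.51,-1,0,0,0,25]
  ]
}}

```text
time: 7.73
position: [0.5106, 0.2795, 0.2024]
tcp_rot: [-0.516, -3.096, 0.001]
ft_force: [-0.7, -0.3, -1.5]
gripper_width: 0.357
grasp_force: 34.8
```

{"api": "move_arm", "payload": {
  "deltas": [
    [0,0,-0.3,0,0,0,25],
    [0,0,-0.6,0,0,0,25],
    [0,0,-0.9,0,0,0,25],
    [0,0,-1,0,0,0,25],
    [0,0,-1,0,0,0,25],
    [0,0,-1,0,0,0,25]
  ]
}}

```text
time: 8.23
position: [0.512, 0.2789, 0.1058]
tcp_rot: [0.518, 3.098, -0.0]
ft_force: [-0.1, 0.9, 0.1]
gripper_width: 0.36
grasp_force: 34.8
```

{"api": "move_arm", "payload": {
  "deltas": [
    [0,0,-0.25,0,0,0,25],
    [0,0,-0.45,0,0,0,25],
    [0,0,-0.6,0,0,0,25],
    [0,0,-0.66,0,0,0,25],
    [0,0,-0.7,0,0,0,25],
    [0,0,-0.74,0,0,0,25],
    [0,0,-0.75,0,0,0,25],
    [0,0,-0.75,0,0,0,25],
    [0,0,-0.75,0,0,0,25]
  ]
}}

```text
time: 8.98
position: [0.5125, 0.28, 0.0318]
tcp_rot: [0.515, 3.096, 0.002]
ft_force: [0.3, -0.3, 2.9]
gripper_width: 0.353
grasp_force: 34.8
```

{"api": "move_arm", "payload": {
  "deltas": [
    [0,0,0,0,0,0,36],
    [0,0,0,0,0,0,40],
    [0,0,0,0,0,0,45],
    [0,0,0,0,0,0,50],
    [0,0,0,0,0,0,50],
    [0,0,0,0,0,0,50],
    [0,0,0.2,0,0,0,50],
    [0,0,0.5,0,0,0,60],
    [0,0,0.75,0,0,0,60],
    [0,0,1,0,0,0,60]
  ]
}}

```text
time: 9.82
position: [0.5112, 0.2795, 0.1314]
tcp_rot: [-0.516, -3.099, 0.0]
ft_force: [1.0, 0.3, -0.2]
gripper_width: 0.706
grasp_force: 0.0
```

{"api": "move_arm", "payload": {
  "deltas": [
    [0,0,0.3,0,0,0,60],
    [0,0,0.6,0,0,0,60],
    [0,0,0.9,0,0,0,60],
    [0,0,1,0,0,0,60]
  ]
}}

```text
time: 10.15
position: [0.5134, 0.2804, 0.2361]
tcp_rot: [0.514, 3.091, 0.007]
ft_force: [1.7, 0.8, 1.4]
gripper_width: 0.708
grasp_force: 0.0
```

{"api": "move_arm", "payload": {
  "deltas": [
    [0,0,0.3,0,0,0,60],
    [0,-0.2,0.6,0,0,0,60],
    [0,-0.5,0.75,0,0,0,60],
    [0,-0.75,0.75,0,0,0,60],
    [0,-1,0.75,0,0,0,60]
  ]
}}

```text
time: 10.57
position: [0.5116, 0.1787, 0.3064]
tcp_rot: [0.515, 3.097, 0.001]
ft_force: [0.1, 0.5, -0.2]
gripper_width: 0.701
grasp_force: 0.0
```

Run:
```python
from h import *
i,p,d=snap("side");X=xyz(i,d);save("s2",cv2.resize(p[90:270,240:420],(600,600)))
m=(X[...,2]>.02)&(X[...,2]<.04)&(abs(X[...,0]-.51)<.04)&(abs(X[...,1]-.28)<.04);P=X[m];print(m.sum(),np.median(P,0),P.mean(0),np.percentile(P[:,2],[10,90]))
```

```text
64 [0.51174274 0.27446168 0.02845468] [0.51166901 0.27515666 0.02807198] [0.02359714 0.0312752 ]
```

View pics/s2.png

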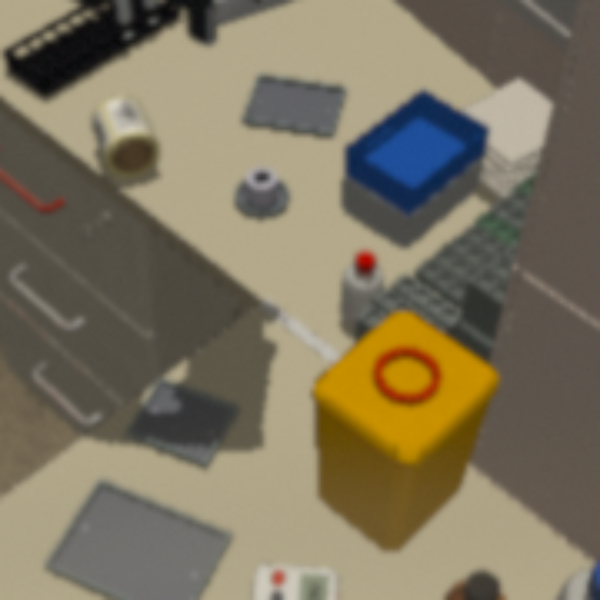

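The round block stands in the round tray at crop position (262,190), top at z ≈ 28 mm. Next, back to the stack.

{"api": "move_arm", "payload": {
  "deltas": [
    [0,-0.33,0,0,0,0,60],
    [0,-0.67,0,0,0,0,60],
    [0,-1,0,0,0,0,60]
  ]
}}

```text
time: 10.87
position: [0.5108, 0.0786, 0.3041]
tcp_rot: [-0.514, -3.098, 0.0]
ft_force: [0.7, 0.1, 0.2]
gripper_width: 0.702
grasp_force: 0.0
```

{"api": "move_arm", "payload": {
  "deltas": [
    [0,-0.33,0,0,0,0,60],
    [0,-0.67,0,0,0,0,60],
    [0,-1,0,0,0,0,60]
  ]
}}

```text
time: 11.12
position: [0.5108, -0.0218, 0.3042]
tcp_rot: [-0.516, -3.098, -0.0]
ft_force: [0.7, 0.2, 1.1]
gripper_width: 0.698
grasp_force: 0.0
```

{"api": "move_arm", "payload": {
  "deltas": [
    [0.1,-0.33,0,0,0,0,60],
    [0.2,-0.67,0,0,0,0,60],
    [0.23,-1,0,0,0,0,60]
  ]
}}

```text
time: 11.37
position: [0.5346, -0.1221, 0.3042]
tcp_rot: [-0.516, -3.098, -0.001]
ft_force: [0.1, 0.4, 1.0]
gripper_width: 0.7
grasp_force: 0.0
```

{"api": "move_arm", "payload": {
  "deltas": [
    [0,-0.33,0,0,0,0,60],
    [0,-0.67,0,0,0,0,60],
    [0,-1,0,0,0,0,60]
  ]
}}

```text
time: 11.62
position: [0.5339, -0.2219, 0.3039]
tcp_rot: [-0.516, -3.097, -0.001]
ft_force: [0.8, 0.3, 0.2]
gripper_width: 0.698
grasp_force: 0.0
```

{"api": "move_arm", "payload": {
  "deltas": [
    [0,-0.3,0,0,0,0,60],
    [0,-0.5,0,0,0,0,60],
    [0,-0.6,0,0,0,0,60],
    [0,-0.6,0,0,0,0,60],
    [0,-0.6,0,0,0,0,60]
  ]
}}

```text
time: 12.03
position: [0.5342, -0.2799, 0.3044]
tcp_rot: [-0.516, -3.097, -0.002]
ft_force: [0.7, 0.6, -0.5]
gripper_width: 0.705
grasp_force: 0.0
```

```bash
cat >> lookst.py <<'E'
hsv=cv2.cvtColor(p,cv2.COLOR_RGB2HSV)
for k,c,s in(("L",(.5235,-.132),(.062,.045)),("S",(.519,-.003),(.04,.034))):
    w=(abs(X[...,0]-c[0])<.09)&(abs(X[...,1]-c[1])<.08)&(hsv[...,1]<55)&(X[...,2]>.0012)&(X[...,2]<.012)
    n,l,st,cc=cv2.connectedComponentsWithStats(w.astype(np.uint8),connectivity=4)
    if n>1: P=X[l==1+st[1:,4].argmax()];print(k,len(P),P.mean(0).round(4),rect(P[:,:2]))
E
python3 lookst.py wr2
```

```text
[ 0.53420682 -0.27986268  0.30439631] [-5.16458875e-01 -3.09746132e+00 -2.30648216e-03]
0.078 1785 0.0782 (array([ 0.5343, -0.3587]), array([0.0424, 0.0541]), 70.8) (array([ 0.5343, -0.3587]), array([0.0424, 0.0541]), 70.8)
0.052 879 0.0522 (array([ 0.5343, -0.3575]), array([0.0536, 0.0764]), 70.0) (array([ 0.5343, -0.3575]), array([0.0536, 0.0764]), 70.0)
0.026 941 0.0261 (array([ 0.534 , -0.3606]), array([0.0661, 0.1004]), 73.0) (array([ 0.534 , -0.3606]), array([0.0661, 0.1004]), 73.0)
L 7512 [ 0.5225 -0.1325  0.004 ] (array([ 0.5258, -0.1325]), array([0.0951, 0.1305]), 80.7)
S 3892 [ 0.5191 -0.0036  0.0045] (array([ 0.5205, -0.002 ]), array([0.0734, 0.0806]), 81.3)
```

{"api": "move_arm", "payload": {
  "deltas": [
    [0,-0.3,-0.2,0,0,0,70],
    [0,-0.6,-0.4,0,0,0,70],
    [0,-0.78,-0.7,0,0,0,70],
    [0,-0.78,-1,0,0,0,70]
  ]
}}

```text
time: 12.42
position: [0.535, -0.3603, 0.2057]
tcp_rot: [0.516, 3.096, -0.005]
ft_force: [-0.3, 0.3, -0.1]
gripper_width: 0.823
grasp_force: 0.0
```

{"api": "move_arm", "payload": {
  "deltas": [
    [0,0,-0.3,0,0,0,70],
    [0,0,-0.6,0,0,0,70],
    [0,0,-0.85,0,0,0,70],
    [0,0,-1,0,0,0,70],
    [0,0,-1,0,0,0,70],
    [0,0,-1,0,0,0,70]
  ]
}}

```text
time: 12.92
position: [0.5344, -0.3566, 0.1047]
tcp_rot: [-0.513, -3.098, -0.002]
ft_force: [-0.2, -0.0, 0.3]
gripper_width: 0.823
grasp_force: 0.0
```

{"api": "move_arm", "payload": {
  "deltas": [
    [0,0,-0.15,0,0,0,70],
    [0,0,-0.26,0,0,0,65],
    [0,0,-0.26,0,0,0,60],
    [0,0,-0.26,0,0,0,54],
    [0,0,-0.26,0,0,0,48],
    [0,0,-0.26,0,0,0,44],
    [0,0,-0.26,0,0,0,40],
    [0,0,-0.26,0,0,0,34],
    [0,0,-0.26,0,0,0,34],
    [0,0,-0.26,0,0,0,34],
    [0,0,-0.26,0,0,0,34]
  ],
  "squeeze": 45
}}

```text
time: 13.83
position: [0.5349, -0.359, 0.0804]
tcp_rot: [0.516, 3.097, -0.002]
ft_force: [0.6, -0.1, 4.3]
gripper_width: 0.479
grasp_force: 46.1
```

{"api": "move_arm", "payload": {
  "deltas": [
    [0,0,0.05,0,0,0,34],
    [0,0,0.2,0,0,0,34],
    [0,0,0.4,0,0,0,34],
    [0,0,0.7,0,0,0,34],
    [0,0,1,0,0,0,34]
  ]
}}

```text
time: 14.25
position: [0.5334, -0.3575, 0.1794]
tcp_rot: [-0.515, -3.096, -0.003]
ft_force: [0.6, -0.1, -1.5]
gripper_width: 0.477
grasp_force: 45.6
```

```bash
python3 lookst.py wr3 | head -5
python3 - <<'E'
import cv2;cv2.imwrite("pics/wr3s.png",cv2.resize(cv2.imread("pics/wr3.png"),(480,300)))
E
```

```text
[ 0.53340714 -0.35751853  0.17940838] [-0.51535864 -3.09591526 -0.00311649]
0.052 3546 0.0522 (array([ 0.518 , -0.3517]), array([0.0541, 0.0417]), 69.9) (array([ 0.518 , -0.3517]), array([0.0541, 0.0417]), 69.9)
0.026 1601 0.0261 (array([ 0.5143, -0.355 ]), array([0.0654, 0.0595]), 73.1) (array([ 0.5143, -0.355 ]), array([0.0654, 0.0595]), 73.1)
L 16211 [ 0.5214 -0.132   0.0041] (array([ 0.5254, -0.1311]), array([0.0987, 0.1281]), 80.8)
S 31 [ 0.4743 -0.0817  0.0086] (array([ 0.4749, -0.0818]), array([0.0038, 0.0092]), 72.9)
```

View pics/wr3s.png

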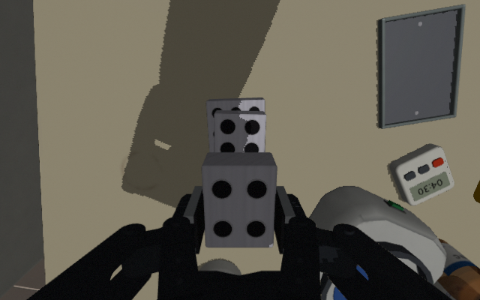

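The small block is held level at (240,200), and the two blocks below it have not moved. Carry it to the small tray.

{"api": "move_arm", "payload": {
  "deltas": [
    [0,0,0.3,0,0,0,34],
    [0,0.1,0.6,0,0,0,34],
    [0,0.3,0.9,0,0,0,34],
    [0,0.6,1,0,0,0,34],
    [0,1,1,0,0,0,34]
  ]
}}

```text
time: 14.72
position: [0.5354, -0.26, 0.2846]
tcp_rot: [0.519, 3.09, -0.007]
ft_force: [1.4, 0.2, 0.0]
gripper_width: 0.477
grasp_force: 45.9
```

{"api": "move_arm", "payload": {
  "deltas": [
    [-0.05,0.3,0.1,0,0,0.1,34],
    [-0.1,0.65,0.2,0,0,0.2,34],
    [-0.15,1,0.26,0,0,0.34,34]
  ]
}}

```text
time: 14.97
position: [0.5188, -0.1569, 0.3064]
tcp_rot: [0.235, 3.132, -0.0]
ft_force: [0.7, 0.3, -1.0]
gripper_width: 0.482
grasp_force: 45.8
```

{"api": "move_arm", "payload": {
  "deltas": [
    [0,0.33,0,0,0,0,34],
    [0,0.67,0,0,0,0,34],
    [0,1,0,0,0,0,34]
  ]
}}

```text
time: 15.22
position: [0.5186, -0.0566, 0.3058]
tcp_rot: [0.239, 3.132, -0.0]
ft_force: [0.4, 0.3, -1.6]
gripper_width: 0.478
grasp_force: 45.8
```

{"api": "move_arm", "payload": {
  "deltas": [
    [0,0.25,-0.1,0,0,0,34],
    [0,0.45,-0.3,0,0,0,34],
    [0,0.55,-0.6,0,0,0,34],
    [0,0.55,-0.9,0,0,0,34],
    [0,0.55,-1,0,0,0,34]
  ]
}}

```text
time: 15.63
position: [0.5163, -0.0019, 0.2006]
tcp_rot: [-0.235, -3.125, -0.001]
ft_force: [-1.4, -0.1, -2.5]
gripper_width: 0.48
grasp_force: 45.8
```

{"api": "move_arm", "payload": {
  "deltas": [
    [0,0,-0.3,0,0,0,34],
    [0,0,-0.6,0,0,0,34],
    [0,0,-0.9,0,0,0,34],
    [0,0,-1,0,0,0,34],
    [0,0,-1,0,0,0,34]
  ]
}}

```text
time: 16.05
position: [0.5173, -0.0033, 0.1028]
tcp_rot: [-0.239, -3.126, -0.001]
ft_force: [-0.1, -0.1, -0.7]
gripper_width: 0.483
grasp_force: 45.8
```

{"api": "move_arm", "payload": {
  "deltas": [
    [0,0,-0.25,0,0,0,34],
    [0,0,-0.45,0,0,0,34],
    [0,0,-0.6,0,0,0,34],
    [0,0,-0.67,0,0,0,34],
    [0,0,-0.72,0,0,0,34],
    [0,0,-0.75,0,0,0,34],
    [0,0,-0.76,0,0,0,34],
    [0,0,-0.76,0,0,0,34]
  ]
}}

```text
time: 16.72
position: [0.5209, -0.0038, 0.0314]
tcp_rot: [0.238, 3.13, -0.001]
ft_force: [-1.2, -0.3, 4.7]
gripper_width: 0.479
grasp_force: 46.3
```

Contact is light. Release and lift, then return.

{"api": "move_arm", "payload": {
  "deltas": [
    [0,0,0,0,0,0,45],
    [0,0,0,0,0,0,50],
    [0,0,0,0,0,0,58],
    [0,0,0,0,0,0,58],
    [0,0,0,0,0,0,58],
    [0,0,0,0,0,0,58],
    [0,0,0.2,0,0,0,58],
    [0,0,0.5,0,0,0,60],
    [0,0,0.75,0,0,0,60],
    [0,0,1,0,0,0,60]
  ]
}}

```text
time: 17.55
position: [0.5191, -0.0034, 0.1303]
tcp_rot: [-0.238, -3.132, -0.0]
ft_force: [0.6, -0.7, -0.3]
gripper_width: 0.701
grasp_force: 0.0
```

{"api": "move_arm", "payload": {
  "deltas": [
    [0,0,0.3,0,0,0,60],
    [0,0,0.6,0,0,0,60],
    [0,0,0.9,0,0,0,60],
    [0,0,1,0,0,0,60]
  ]
}}

```text
time: 17.88
position: [0.5215, -0.0038, 0.2347]
tcp_rot: [0.238, 3.124, -0.002]
ft_force: [0.4, 0.6, 1.0]
gripper_width: 0.701
grasp_force: 0.0
```

{"api": "move_arm", "payload": {
  "deltas": [
    [0,0,0.3,0,0,0,60],
    [0,-0.2,0.6,0,0,0,60],
    [0,-0.5,0.76,0,0,0,60],
    [0,-0.75,0.76,0,0,0,60],
    [0,-1,0.76,0,0,-0.2,60]
  ]
}}

```text
time: 18.3
position: [0.5197, -0.1046, 0.3064]
tcp_rot: [0.403, 3.113, -0.001]
ft_force: [0.8, -0.5, -0.8]
gripper_width: 0.706
grasp_force: 0.0
```

{"api": "move_arm", "payload": {
  "deltas": [
    [0.1,-0.33,0,0,0,-0.1,60],
    [0.15,-0.67,0,0,0,-0.17,60],
    [0.15,-1,0,0,0,-0.17,60]
  ]
}}

```text
time: 18.55
position: [0.5345, -0.2048, 0.304]
tcp_rot: [-0.541, -3.094, -0.001]
ft_force: [1.2, 0.7, 1.0]
gripper_width: 0.701
grasp_force: 0.0
```

{"api": "move_arm", "payload": {
  "deltas": [
    [0,-0.33,0,0,0,0,60],
    [0,-0.6,0,0,0,0,60],
    [0,-0.75,0,0,0,0,60],
    [0,-0.75,0,0,0,0,60],
    [0,-0.75,0,0,0,0,60]
  ]
}}

```text
time: 18.97
position: [0.5341, -0.2783, 0.3042]
tcp_rot: [-0.542, -3.093, -0.002]
ft_force: [-0.2, 0.4, 0.3]
gripper_width: 0.706
grasp_force: 0.0
```

```bash
python3 lookst.py wr4
python3 - <<'E'
from h import *
i,p,d=snap("side");X=xyz(i,d)
m=(X[...,2]>.024)&(X[...,2]<.034)&(abs(X[...,0]-.519)<.04)&(abs(X[...,1]+.003)<.035);P=X[m];print(m.sum(),np.median(P,0),cv2.minAreaRect(P[:,:2].astype(np.float32)))
save("s4",cv2.resize(p[80:280,240:400],(480,600)))
E
```

```text
[ 0.53407549 -0.27834339  0.30424014] [-5.41784991e-01 -3.09291065e+00 -2.46805834e-03]
0.052 2817 0.0522 (array([ 0.534 , -0.3576]), array([0.0541, 0.0755]), 70.0) (array([ 0.534 , -0.3576]), array([0.0541, 0.0755]), 70.0)
0.026 985 0.0261 (array([ 0.5338, -0.3606]), array([0.0665, 0.1   ]), 72.9) (array([ 0.5338, -0.3606]), array([0.0665, 0.1   ]), 72.9)
L 7562 [ 0.5225 -0.1326  0.004 ] (array([ 0.5259, -0.1325]), array([0.0952, 0.128 ]), 80.7)
S 1825 [ 0.515  -0.0143  0.0057] (array([ 0.5208, -0.0026]), array([0.0727, 0.0817]), 81.3)
251 [ 0.52000644 -0.0073791   0.02909028] ((0.5195770859718323, -0.005867313593626022), (0.04279029369354248, 0.053322456777095795), 82.16057586669922)
```

View pics/s4.png

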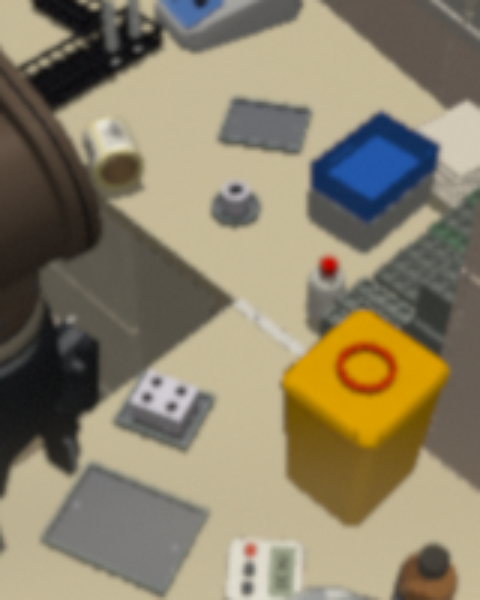

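The small block lies flat in its tray at crop position (165,400), top at z = 29 mm. Now the medium block.

{"api": "move_arm", "payload": {
  "deltas": [
    [0,-0.3,-0.2,0,0,0,80],
    [0,-0.6,-0.4,0,0,0,80],
    [0,-0.79,-0.7,0,0,0,80],
    [0,-0.79,-1,0,0,0,80]
  ]
}}

```text
time: 19.4
position: [0.535, -0.3595, 0.2058]
tcp_rot: [0.541, 3.091, -0.005]
ft_force: [1.0, 0.0, -0.4]
gripper_width: 0.932
grasp_force: 0.0
```

{"api": "move_arm", "payload": {
  "deltas": [
    [0,0,-0.3,0,0,0,80],
    [0,0,-0.6,0,0,0,80],
    [0,0,-0.85,0,0,0,80],
    [0,0,-1,0,0,0,80],
    [0,0,-1,0,0,0,80],
    [0,0,-1,0,0,0,80]
  ]
}}

```text
time: 19.9
position: [0.5344, -0.3557, 0.1047]
tcp_rot: [-0.537, -3.094, -0.002]
ft_force: [0.3, -0.5, 0.9]
gripper_width: 0.937
grasp_force: 0.0
```

{"api": "move_arm", "payload": {
  "deltas": [
    [0,0,-0.25,0,0,0,80],
    [0,0,-0.45,0,0,0,80],
    [0,0,-0.53,0,0,0,74],
    [0,0,-0.53,0,0,0,68],
    [0,0,-0.53,0,0,0,62],
    [0,0,-0.53,0,0,0,57],
    [0,0,-0.53,0,0,0,52],
    [0,0,-0.53,0,0,0,45],
    [0,0,-0.53,0,0,0,45],
    [0,0,-0.53,0,0,0,45],
    [0,0,-0.53,0,0,0,45]
  ],
  "squeeze": 60
}}

```text
time: 20.82
position: [0.5357, -0.3583, 0.0551]
tcp_rot: [0.54, 3.091, -0.003]
ft_force: [-0.0, 1.0, 6.8]
gripper_width: 0.614
grasp_force: 64.1
```

{"api": "move_arm", "payload": {
  "deltas": [
    [0,0,0.05,0,0,0,45],
    [0,0,0.2,0,0,0,45],
    [0,0,0.4,0,0,0,45],
    [0,0,0.7,0,0,0,45],
    [0,0,1,0,0,0,45]
  ]
}}

```text
time: 21.23
position: [0.5333, -0.3566, 0.1525]
tcp_rot: [-0.54, -3.092, -0.003]
ft_force: [0.2, -0.6, -2.5]
gripper_width: 0.612
grasp_force: 63.3
```

```bash
python3 lookst.py wr5 | head -3
python3 - <<'E'
import cv2;cv2.imwrite("pics/wr5s.png",cv2.resize(cv2.imread("pics/wr5.png"),(480,300)))
E
```

```text
[ 0.53328808 -0.35664505  0.15247525] [-5.39934465e-01 -3.09188482e+00 -2.63584789e-03]
0.026 3488 0.0262 (array([ 0.5017, -0.3507]), array([0.0662, 0.0328]), 72.9) (array([ 0.5017, -0.3507]), array([0.0662, 0.0328]), 72.9)
L 19018 [ 0.5225 -0.1335  0.0039] (array([ 0.5258, -0.1312]), array([0.0989, 0.1285]), 81.0)
```

View pics/wr5s.png

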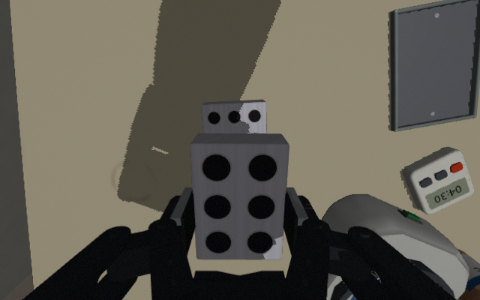

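The medium block is held level at (240,195) and the large one has not moved. Carry it to the medium tray.

{"api": "move_arm", "payload": {
  "deltas": [
    [0,0,0.3,0,0,0,45],
    [0,0,0.6,0,0,0,45],
    [0,0.1,0.9,0,0,0,45],
    [0,0.35,1,0,0,0,45],
    [0,0.6,1,0,0,0,45]
  ]
}}

```text
time: 21.7
position: [0.5356, -0.2987, 0.2579]
tcp_rot: [0.542, 3.086, -0.007]
ft_force: [0.7, -0.2, -1.6]
gripper_width: 0.616
grasp_force: 64.0
```

{"api": "move_arm", "payload": {
  "deltas": [
    [0,0.3,0.2,0,0,0,45],
    [0,0.65,0.4,0,0,0,45],
    [0,1,0.53,0,0,0,45]
  ]
}}

```text
time: 21.95
position: [0.5341, -0.1964, 0.3073]
tcp_rot: [0.542, 3.093, -0.001]
ft_force: [1.5, -0.1, -2.7]
gripper_width: 0.611
grasp_force: 63.9
```

{"api": "move_arm", "payload": {
  "deltas": [
    [0,0.33,0,0,0,0.1,45],
    [0,0.67,0,0,0,0.2,45],
    [0,1,0,0,0,0.3,45]
  ]
}}

```text
time: 22.2
position: [0.5337, -0.0957, 0.306]
tcp_rot: [0.292, 3.127, -0.0]
ft_force: [0.2, 0.8, -1.8]
gripper_width: 0.612
grasp_force: 63.9
```

{"api": "move_arm", "payload": {
  "deltas": [
    [0,0.33,0,0,0,0.1,45],
    [0,0.67,0,0,0,0.2,45],
    [0,1,0,0,0,0.3,45]
  ]
}}

```text
time: 22.45
position: [0.5336, 0.0042, 0.3055]
tcp_rot: [0.046, 3.141, -0.0]
ft_force: [0.5, -0.9, -2.4]
gripper_width: 0.612
grasp_force: 63.9
```

{"api": "move_arm", "payload": {
  "deltas": [
    [0,0.33,0,0,0,0.1,45],
    [-0.05,0.67,0,0,0,0.14,45],
    [-0.1,1,0,0,0,0.14,45]
  ]
}}

```text
time: 22.7
position: [0.5236, 0.1042, 0.3054]
tcp_rot: [0.067, -3.141, 0.0]
ft_force: [0.2, 0.9, -2.0]
gripper_width: 0.613
grasp_force: 63.9
```

{"api": "move_arm", "payload": {
  "deltas": [
    [0,0.33,0,0,0,0,45],
    [-0.05,0.67,0,0,0,0,45],
    [-0.1,1,0,0,0,0,45]
  ]
}}

```text
time: 22.95
position: [0.5135, 0.2041, 0.3054]
tcp_rot: [-0.066, 3.141, -0.0]
ft_force: [0.4, -0.5, -2.3]
gripper_width: 0.613
grasp_force: 63.9
```

{"api": "move_arm", "payload": {
  "deltas": [
    [0,0.33,0,0,0,0,45],
    [-0.05,0.67,0,0,0,0,45],
    [-0.07,1,0,0,0,0,45]
  ]
}}

```text
time: 23.2
position: [0.5063, 0.3041, 0.3054]
tcp_rot: [0.066, -3.141, 0.0]
ft_force: [0.7, 0.3, -1.1]
gripper_width: 0.615
grasp_force: 63.9
```

{"api": "move_arm", "payload": {
  "deltas": [
    [0,0.25,0,0,0,0,45],
    [0,0.5,0,0,0,0,45],
    [0,0.7,0,0,0,0,45],
    [0,0.7,0,0,0,0,45],
    [0,0.7,0,0,0,0,45]
  ]
}}

```text
time: 23.62
position: [0.5067, 0.3731, 0.305]
tcp_rot: [0.068, -3.14, 0.002]
ft_force: [0.2, -0.1, -2.2]
gripper_width: 0.618
grasp_force: 64.0
```

Run:
```python
from h import *
print(status.sense()["tcp_rot"])
i,p,d=snap("wrist");X=xyz(i,d);hsv=cv2.cvtColor(p,cv2.COLOR_RGB2HSV)
w=(abs(X[...,0]-.507)<.08)&(abs(X[...,1]-.4225)<.07)&(hsv[...,1]<55)&(X[...,2]>.0012)&(X[...,2]<.012)
n,l,st,cc=cv2.connectedComponentsWithStats(w.astype(np.uint8),connectivity=4)
P=X[l==1+st[1:,4].argmax()];print(len(P),P.mean(0),cv2.minAreaRect(P[:,:2].astype(np.float32)))
save("t5",cv2.resize(p,(480,300)))
```

```text
[ 6.84978541e-02 -3.14012025e+00  1.56334482e-03]
3359 [0.49349418 0.42212718 0.00408651] ((0.49918296933174133, 0.42273634672164917), (0.08553536981344223, 0.0879494845867157), 88.93628692626953)
```

View pics/t5.png

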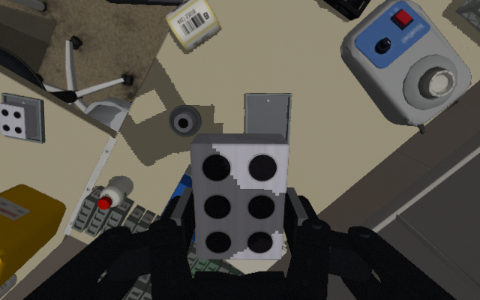

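The medium block is held parallel to its tray (268,115), and the round block (185,120) and small block (22,118) sit in theirs. Lower it.

{"api": "move_arm", "payload": {
  "deltas": [
    [0,0.2,-0.2,0,0,0,45],
    [0,0.4,-0.5,0,0,0,45],
    [0,0.5,-0.8,0,0,0,45],
    [0,0.5,-1,0,0,0,45]
  ]
}}

```text
time: 24.0
position: [0.5064, 0.4223, 0.2023]
tcp_rot: [0.066, -3.138, 0.002]
ft_force: [-1.2, -0.6, -3.7]
gripper_width: 0.615
grasp_force: 64.0
```

{"api": "move_arm", "payload": {
  "deltas": [
    [0,0,-0.3,0,0,0,45],
    [0,0,-0.6,0,0,0,45],
    [0,0,-0.9,0,0,0,45],
    [0,0,-1,0,0,0,45],
    [0,0,-1,0,0,0,45]
  ]
}}

```text
time: 24.42
position: [0.5054, 0.42, 0.1013]
tcp_rot: [0.063, -3.134, 0.007]
ft_force: [-0.8, -0.9, -3.2]
gripper_width: 0.616
grasp_force: 63.9
```

{"api": "move_arm", "payload": {
  "deltas": [
    [0,0,-0.25,0,0,0,45],
    [0,0,-0.45,0,0,0,45],
    [0,0,-0.6,0,0,0,45],
    [0,0,-0.67,0,0,0,45],
    [0,0,-0.71,0,0,0,45],
    [0,0,-0.74,0,0,0,45],
    [0,0,-0.75,0,0,0,45],
    [0,0,-0.75,0,0,0,45]
  ]
}}

```text
time: 25.08
position: [0.5083, 0.4231, 0.0322]
tcp_rot: [-0.066, 3.139, 0.001]
ft_force: [-0.9, -1.1, 1.5]
gripper_width: 0.611
grasp_force: 64.4
```

{"api": "move_arm", "payload": {
  "deltas": [
    [0,0,0,0,0,0,56],
    [0,0,0,0,0,0,60],
    [0,0,0,0,0,0,68],
    [0,0,0,0,0,0,68],
    [0,0,0,0,0,0,68],
    [0,0,0,0,0,0,68],
    [0,0,0.2,0,0,0,68],
    [0,0,0.5,0,0,0,70],
    [0,0,0.75,0,0,0,70],
    [0,0,1,0,0,0,70]
  ]
}}

```text
time: 25.92
position: [0.5073, 0.4226, 0.1314]
tcp_rot: [-0.066, 3.141, 0.0]
ft_force: [1.0, 0.5, -0.8]
gripper_width: 0.817
grasp_force: 0.0
```

{"api": "move_arm", "payload": {
  "deltas": [
    [0,0,0.3,0,0,0,70],
    [0,0,0.6,0,0,0,70],
    [0,0,0.9,0,0,0,70],
    [0,0,1,0,0,0,70]
  ]
}}

```text
time: 26.25
position: [0.5092, 0.4238, 0.2366]
tcp_rot: [-0.066, 3.133, 0.007]
ft_force: [1.8, 0.6, 1.1]
gripper_width: 0.819
grasp_force: 0.0
```

{"api": "move_arm", "payload": {
  "deltas": [
    [0,0,0.3,0,0,0,70],
    [0,-0.2,0.6,0,0,0,70],
    [0,-0.5,0.75,0,0,0,70],
    [0,-0.75,0.75,0,0,0,70],
    [0,-1,0.75,0,0,0,70]
  ]
}}

```text
time: 26.67
position: [0.5076, 0.3218, 0.3062]
tcp_rot: [-0.066, 3.139, 0.001]
ft_force: [0.7, -0.2, 0.0]
gripper_width: 0.82
grasp_force: 0.0
```

{"api": "move_arm", "payload": {
  "deltas": [
    [0,-0.33,0,0,0,0,70],
    [0,-0.67,0,0,0,0,70],
    [0,-1,0,0,0,0,70]
  ]
}}

```text
time: 26.92
position: [0.5067, 0.2211, 0.3039]
tcp_rot: [0.067, -3.139, 0.001]
ft_force: [1.3, -1.0, -0.9]
gripper_width: 0.824
grasp_force: 0.0
```

{"api": "move_arm", "payload": {
  "deltas": [
    [0,-0.33,0,0,0,0,70],
    [0,-0.67,0,0,0,0,70],
    [0,-1,0,0,0,0,70]
  ]
}}

```text
time: 27.17
position: [0.5067, 0.121, 0.3041]
tcp_rot: [0.066, -3.14, 0.0]
ft_force: [1.0, -0.8, -0.5]
gripper_width: 0.823
grasp_force: 0.0
```

{"api": "move_arm", "payload": {
  "deltas": [
    [0.05,-0.33,0,0,0,-0.1,70],
    [0.08,-0.67,0,0,0,-0.2,70],
    [0.1,-1,0,0,0,-0.3,70]
  ]
}}

```text
time: 27.42
position: [0.5169, 0.021, 0.3041]
tcp_rot: [-0.185, -3.135, -0.0]
ft_force: [-0.3, 0.5, 0.4]
gripper_width: 0.816
grasp_force: 0.0
```

{"api": "move_arm", "payload": {
  "deltas": [
    [0.05,-0.33,0,0,0,-0.1,70],
    [0.08,-0.67,0,0,0,-0.2,70],
    [0.17,-1,0,0,0,-0.34,70]
  ]
}}

```text
time: 27.67
position: [0.5335, -0.0789, 0.3041]
tcp_rot: [-0.464, -3.106, -0.0]
ft_force: [0.1, -0.2, 0.1]
gripper_width: 0.824
grasp_force: 0.0
```

{"api": "move_arm", "payload": {
  "deltas": [
    [0,-0.33,0,0,0,0,70],
    [0,-0.67,0,0,0,0,70],
    [0,-1,0,0,0,0,70]
  ]
}}

```text
time: 27.92
position: [0.5339, -0.179, 0.3039]
tcp_rot: [-0.459, -3.106, -0.001]
ft_force: [0.9, -0.3, -0.3]
gripper_width: 0.822
grasp_force: 0.0
```

{"api": "move_arm", "payload": {
  "deltas": [
    [0,-0.33,0,0,0,0,70],
    [0,-0.67,0,0,0,0,70],
    [0,-1,0,0,0,0,70],
    [0,-1,0,0,0,0,70],
    [0,-1,0,0,0,0,70]
  ]
}}

```text
time: 28.33
position: [0.5337, -0.2787, 0.3036]
tcp_rot: [-0.463, -3.105, -0.002]
ft_force: [-0.4, 0.3, -0.0]
gripper_width: 0.821
grasp_force: 0.0
```

```bash
python3 lookst.py wr6
python3 - <<'E'
from h import *
i,p,d=snap("side");X=xyz(i,d)
m=(X[...,2]>.022)&(X[...,2]<.034)&(abs(X[...,0]-.507)<.05)&(abs(X[...,1]-.4225)<.045);P=X[m];print(m.sum(),np.median(P,0),cv2.minAreaRect(P[:,:2].astype(np.float32)))
save("s6",cv2.resize(p[80:280,240:400],(480,600)))
E
```

```text
[ 0.5337107  -0.27872941  0.30358561] [-4.63399983e-01 -3.10504605e+00 -2.39721663e-03]
0.026 4082 0.0263 (array([ 0.5337, -0.3606]), array([0.0664, 0.0998]), 72.9) (array([ 0.5337, -0.3606]), array([0.0664, 0.0998]), 72.9)
L 7484 [ 0.5224 -0.1323  0.004 ] (array([ 0.5263, -0.1317]), array([0.096 , 0.1296]), 80.9)
S 1787 [ 0.5149 -0.0147  0.0057] (array([ 0.5204, -0.0028]), array([0.0723, 0.0802]), 80.9)
245 [0.50699289 0.41709527 0.0291169 ] ((0.5056437253952026, 0.42028355598449707), (0.07662093639373779, 0.05735085532069206), 1.0120636224746704)
```

The medium block lies flat at z = 29 mm, and the large one reads (0.534,-0.361) at 73°. Now the large block.

{"api": "move_arm", "payload": {
  "deltas": [
    [0,-0.3,-0.2,0,0,0,85],
    [0,-0.6,-0.4,0,0,0,85],
    [0,-0.83,-0.7,0,0,0,85],
    [0,-0.83,-1,0,0,0,85]
  ]
}}

```text
time: 28.77
position: [0.5349, -0.3629, 0.2055]
tcp_rot: [0.46, 3.105, -0.005]
ft_force: [0.4, -0.1, -0.3]
gripper_width: 0.995
grasp_force: 0.0
```

{"api": "move_arm", "payload": {
  "deltas": [
    [0,0,-0.3,0,0,0,85],
    [0,0,-0.6,0,0,0,85],
    [0,0,-0.85,0,0,0,85],
    [0,0,-1,0,0,0,85],
    [0,0,-1,0,0,0,85],
    [0,0,-1,0,0,0,85]
  ]
}}

```text
time: 29.27
position: [0.5343, -0.3586, 0.1045]
tcp_rot: [-0.456, -3.106, -0.002]
ft_force: [-1.1, -1.1, 0.1]
gripper_width: 0.996
grasp_force: 0.0
```

{"api": "move_arm", "payload": {
  "deltas": [
    [0,0,-0.25,0,0,0,85],
    [0,0,-0.5,0,0,0,85],
    [0,0,-0.7,0,0,0,85],
    [0,0,-0.8,0,0,0,85],
    [0,0,-0.8,0,0,0,80],
    [0,0,-0.8,0,0,0,74],
    [0,0,-0.8,0,0,0,69],
    [0,0,-0.8,0,0,0,64],
    [0,0,-0.8,0,0,0,57],
    [0,0,-0.8,0,0,0,57],
    [0,0,-0.8,0,0,0,57],
    [0,0,-0.8,0,0,0,57],
    [0,0,-0.8,0,0,0,57]
  ],
  "squeeze": 80
}}

```text
time: 30.35
position: [0.536, -0.3618, 0.0287]
tcp_rot: [0.458, 3.104, -0.004]
ft_force: [-0.2, 1.6, 6.6]
gripper_width: 0.749
grasp_force: 89.0
```

{"api": "move_arm", "payload": {
  "deltas": [
    [0,0,0.05,0,0,0,57],
    [0,0,0.2,0,0,0,57],
    [0,0,0.4,0,0,0,57],
    [0,0,0.7,0,0,0,57],
    [0,0,1,0,0,0,57]
  ]
}}

```text
time: 30.77
position: [0.5334, -0.3596, 0.1257]
tcp_rot: [-0.459, -3.105, -0.003]
ft_force: [0.4, -1.0, -1.9]
gripper_width: 0.747
grasp_force: 88.4
```

```bash
python3 lookst.py wr7 | tail -2
python3 - <<'E'
import cv2;cv2.imwrite("pics/wr7s.png",cv2.resize(cv2.imread("pics/wr7.png"),(480,300)))
E
```

```text
0.104 404 0.1045 (array([ 0.4836, -0.3445]), array([0.065 , 0.0007]), 73.0) (array([ 0.4836, -0.3443]), array([0.0647, 0.0007]), 72.9)
L 15849 [ 0.5213 -0.1473  0.0039] (array([ 0.5243, -0.1427]), array([0.0751, 0.1284]), 81.0)
```

View pics/wr7s.png

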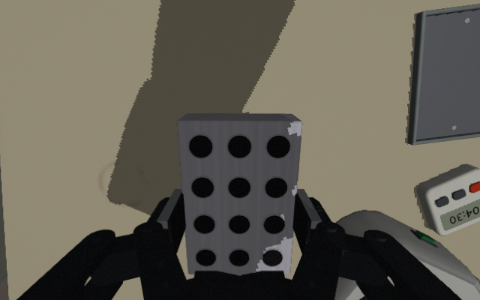

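The large block is held level at (240,190). Carry it to the large tray.

{"api": "move_arm", "payload": {
  "deltas": [
    [0,0,0.3,0,0,0,57],
    [0,0,0.6,0,0,0,57],
    [0,0,0.9,0,0,0,57],
    [0,0.15,1,0,0,0,57],
    [0,0.4,1,0,0,0,57]
  ]
}}

```text
time: 31.23
position: [0.5357, -0.3234, 0.2314]
tcp_rot: [0.462, 3.099, -0.01]
ft_force: [0.1, 0.3, -2.1]
gripper_width: 0.746
grasp_force: 89.2
```

{"api": "move_arm", "payload": {
  "deltas": [
    [0,0.3,0.2,0,0,0.05,57],
    [-0.05,0.65,0.4,0,0,0.15,57],
    [-0.11,1,0.5,0,0,0.26,57]
  ]
}}

```text
time: 31.48
position: [0.5235, -0.2196, 0.2781]
tcp_rot: [0.244, 3.129, -0.002]
ft_force: [1.6, 1.4, -0.9]
gripper_width: 0.745
grasp_force: 89.2
```

{"api": "move_arm", "payload": {
  "deltas": [
    [0,0.3,0,0,0,0,57],
    [0,0.6,0,0,0,0,57],
    [0,0.8,-0.2,0,0,0,57],
    [0,0.89,-0.5,0,0,0,57],
    [0,0.89,-0.8,0,0,0,57],
    [0,0.89,-1,0,0,0,57]
  ]
}}

```text
time: 31.98
position: [0.5218, -0.1297, 0.1729]
tcp_rot: [-0.244, -3.129, -0.001]
ft_force: [-0.2, -0.2, -2.2]
gripper_width: 0.741
grasp_force: 89.1
```

{"api": "move_arm", "payload": {
  "deltas": [
    [0,0,-0.3,0,0,0,57],
    [0,0,-0.6,0,0,0,57],
    [0,0,-0.9,0,0,0,57],
    [0,0,-1,0,0,0,57],
    [0,0,-1,0,0,0,57]
  ]
}}

```text
time: 32.4
position: [0.5208, -0.1303, 0.0723]
tcp_rot: [-0.246, -3.125, -0.004]
ft_force: [-0.8, -0.0, -2.5]
gripper_width: 0.742
grasp_force: 89.1
```

{"api": "move_arm", "payload": {
  "deltas": [
    [0,0,-0.2,0,0,0,57],
    [0,0,-0.37,0,0,0,57],
    [0,0,-0.4,0,0,0,57],
    [0,0,-0.43,0,0,0,57],
    [0,0,-0.45,0,0,0,57],
    [0,0,-0.47,0,0,0,57],
    [0,0,-0.47,0,0,0,57],
    [0,0,-0.47,0,0,0,57]
  ]
}}

```text
time: 33.07
position: [0.5247, -0.132, 0.0317]
tcp_rot: [0.246, 3.13, -0.002]
ft_force: [-4.4, 0.0, 7.3]
gripper_width: 0.745
grasp_force: 90.4
```

{"api": "move_arm", "payload": {
  "deltas": [
    [0,0,0,0,0,0,68],
    [0,0,0,0,0,0,73],
    [0,0,0,0,0,0,80],
    [0,0,0,0,0,0,80],
    [0,0,0,0,0,0,80],
    [0,0,0,0,0,0,80],
    [0,0,0.2,0,0,0,80],
    [0,0,0.5,0,0,0,80],
    [0,0,0.75,0,0,0,80],
    [0,0,1,0,0,0,80]
  ]
}}

```text
time: 33.9
position: [0.5232, -0.1314, 0.1292]
tcp_rot: [-0.247, -3.131, -0.0]
ft_force: [-0.1, -0.3, -0.1]
gripper_width: 0.939
grasp_force: 0.0
```

{"api": "move_arm", "payload": {
  "deltas": [
    [0,0,0.3,0,0,0,80],
    [0,0,0.6,0,0,0,80],
    [0,0,0.9,0,0,0,80],
    [0,0,1,0,0,0,80]
  ]
}}

```text
time: 34.23
position: [0.5254, -0.1323, 0.2338]
tcp_rot: [0.246, 3.124, -0.005]
ft_force: [0.5, 0.5, 0.8]
gripper_width: 0.938
grasp_force: 0.0
```

{"api": "move_arm", "payload": {
  "deltas": [
    [0,-0.1,0.3,0,0,0,80],
    [0,-0.3,0.6,0,0,0,80],
    [0,-0.6,0.75,0,0,0,80],
    [0,-1,0.75,0,0,0,80],
    [0,-1,0.75,0,0,0,80],
    [0,-1,0.75,0,0,0,80]
  ]
}}

```text
time: 34.73
position: [0.5228, -0.2329, 0.3021]
tcp_rot: [-0.252, -3.13, -0.002]
ft_force: [0.7, 0.4, -0.8]
gripper_width: 0.936
grasp_force: 0.0
```

Run:
```python
from h import *
a=[]
for n in("side","wrist"):
    i,p,d=snap(n);X=xyz(i,d);a.append(p)
    for k,c,r in(("L",(.523,-.132),(.062,.048)),("M",(.507,.4225),(.05,.045)),("S",(.519,-.003),(.04,.034)),("R",(.511,.28),(.03,.03))):
        m=(X[...,2]>.022)&(X[...,2]<.034)&(abs(X[...,0]-c[0])<r[0])&(abs(X[...,1]-c[1])<r[1]);P=X[m]
        if len(P)>30:
            pl=np.linalg.lstsq(np.c_[P[:,:2]-P[:,:2].mean(0),np.ones(len(P))],P[:,2],rcond=None)[0]
            q=cv2.minAreaRect(P[:,:2].astype(np.float32));print(n,k,len(P),np.median(P[:,2]).round(4),pl.round(3),[np.round(x,4) for x in q])
save("fin",np.hstack([cv2.resize(a[0][80:330,220:420],(400,500)),cv2.resize(a[1],(400,500))]))
```

```text
side L 864 0.0294 [-0.004  0.003  0.029] [array([ 0.5217, -0.1332]), array([0.0649, 0.1008]), np.float64(80.5441)]
side M 244 0.0294 [-0.009  0.021  0.029] [array([0.5062, 0.4201]), array([0.0749, 0.0614]), np.float64(1.0459)]
side S 259 0.0294 [-0.015  0.038  0.029] [array([ 0.5197, -0.006 ]), array([0.0452, 0.0534]), np.float64(81.99)]
side R 61 0.0295 [-0.061  0.079  0.029] [array([0.5119, 0.2751]), array([0.0265, 0.0291]), np.float64(15.7916)]
wrist L 4510 0.0292 [0.001 0.004 0.029] [array([ 0.5225, -0.1323]), array([0.0664, 0.0983]), np.float64(80.7698)]
wrist S 1679 0.0289 [0.011 0.032 0.029] [array([ 0.5201, -0.0043]), array([0.0422, 0.0537]), np.float64(81.6549)]
```

View pics/fin.png

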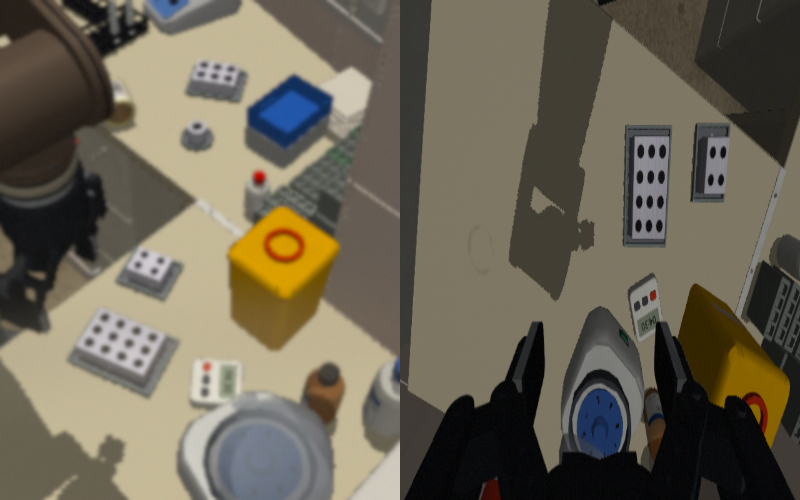

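All four blocks lie in their own trays with tops at z ≈ 29 mm: large (125,345), small (152,265), round (196,132) and medium (217,75). The timer and bottle are where they started.

```bash
python3 -c "
from rig import job_done; print(job_done())"
```

```text
the job is handed in; nothing more can be done
None
```

The stack is apart: each of the four blocks is upright and flat in its own tray (tops measured at about 29 mm), the timer and small bottle look undisturbed, and I handed the job in at about 35 s.

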